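# Pan under the chute, feeder lever to fast

## Task

Set the vibrating feeder running fast: first push the empty round metal pan along the bench with the fingertips until it sits fully home in the V-shaped stop under the feeder's chute, touching both arms of the V. Then push the lever on the control box along its slot, past the first click (slow), to the second stop at the end of the slot (fast), and leave it there. Nothing is to be grasped or lifted, and everything else on the bench stays where it is.

Things in the scene. Friction and masses are not known exactly. Their poses are not given: they have to be found in the camera images.
- feeder: Fixed vibrating feeder. Origin: on the bench where the pan's underside centre is when home; +x (level): the pan's way home. V stop: two bars 30 mm high at 45 degrees either side of +x, open to -x, inner faces 75 mm from the origin. From x = 120 mm a grey base, 170 wide, 90 high; on it a 70 mm wide chute whose end reaches back to x = 30, 135 above the bench; hopper at x = 240, 260 high.
- pan: Empty round open metal pan, loose: outside diameter 150 mm at the rim, 146 at the foot, 50 high, wall 3, 0.2 to 0.4 kg, no handles. Origin: centre of its underside. It starts 110 to 170 mm short of home on the feeder's open (-x) side, up to 30 mm off the feeder's x axis, and slides under 1 to 4 N.
- lever_grip (a point): Centre of the lever's paddle, an upright black plate 10 mm thick along the slot, 40 mm wide across it and 38 mm high (from 14 mm to 52 mm above the box's top), on a thin stem. Its +x (level) is the sliding direction, from off to fast. It lies 93 mm above the bench, 33 mm above the box's top, and moves with the lever.
- lever (a joint): Travel of the lever along its slot, m: 0 = off, 0.030 = first click (slow), 0.060 = second stop (fast, hard end of the slot). A spring detent holds it at each of the three: it resists each 30 mm step most at a quarter of the way (about 7 N) and past half way pulls the lever on into the next click. It stays where it clicks in.
- control_box: Grey control box fixed to the bench, 170 mm (x) by 110 mm (y) by 60 mm high; origin on the bench under the middle of the slot. The slot runs along its x on the top face; the lever slides from -30 mm (off) through 0 (slow) to +30 mm (fast). The lever is the only thing that stands up from its top.
- jar: Bystander: glass jar with a metal lid, 60 mm diameter, 85 mm high, upright. Origin at its underside.
- bottle: Bystander: white plastic bottle, 56 mm diameter, 130 mm high, upright. Origin at its underside.
- beaker: Bystander: open steel beaker, 64 mm diameter, 80 mm high, upright. Origin at its underside.
- sieve: Bystander: small brass test sieve, 90 mm diameter, 40 mm high (smaller than the pan, and brass). Origin at its underside.
- brush: Bystander: hand brush about 160 mm long, lying flat. Origin near the middle of its length.
- weight: Bystander: steel calibration weight with a small head, 38 mm diameter, 52 mm high, upright. Origin at its underside.
Not all that is in view belongs to the job. Leave any purple look-alike of the control_box alone.

How it is judged:
On the way, in this order (a step that is already met when the one before it is completed fails the run):
1. the pan sits home in the V stop under the chute (horizontal distance between pan and feeder below 0.008 m and height (world z) of pan below 0.006 m), for 0.3 s.
2. the lever is at its second stop (value of joint lever above 0.056 m), for 0.2 s.
At the end, for the whole second after the job is handed in: The pan stands flat and still on the bench with its centre within 8 mm of its home under the chute, and the lever is within 4 mm of its second stop (joint above 0.056) (all of step 1 and angle between pan's own z axis and vertical below 0.06 rad and linear speed of pan below 0.01 m/s and value of joint lever above 0.056 m); the robot touches nothing.
It fails at once if the pan is lifted or tipped instead of pushed along the bench (height (world z) of pan above 0.012 m or angle between pan's own z axis and vertical above 0.2 rad).
It fails at once if the lever is moved to slow or beyond while the pan is not under the chute (value of joint lever above 0.02 m and horizontal distance between pan and feeder above 0.03 m).
It fails at once if another thing on the bench is moved by more than 30 mm or knocked over (distance of any of jar, bottle, beaker, sieve, brush, weight from where it was at the start of the episode above 0.03 m or angle between any of jar, bottle, beaker, sieve, weight's own z axis and vertical above 0.4 rad).
It also fails if it takes over 64 s, if anything falls off the work surface, if the arm or the gripper's body presses on something with over 40 N, if the wrist force passes 120 N, or if a joint passes its speed limit or range.

## Robot

A 6-joint arm with a two-finger parallel gripper is mounted at the origin on the work surface. World frame = base frame: x ahead of the robot, y to its left, z up, the work surface at z = 0. Lengths are in m, angles in rad, forces in N, time in s.
With the tool pointing down it reaches from about 0.425 to 0.95 m from the base axis. Payload 3.5 kg.
Tool frame: the origin (TCP) lies midway between the tips of the shut fingers; the grasp point (between the pads) lies 19 mm behind it; x points along the fingers, z is the direction in which the jaws open and shut, and the axes are right-handed (so a half turn about x gives the same grasp; the last joint's range is limited). The gripper opens to 85 mm and grips with 20 to 120 N. Pads are 22 mm wide; open, the fingers measure 114 mm over their backs; the gripper's body (76 mm by 85 mm) begins 54 mm behind the grasp point. The pads swing forward as they close: fully open they stand 13 mm farther back than shut.
Start: joints at [-1.41, 0.286, 1.577, -0, 1.279, -0.15], TCP at [0.206, -0.643, 0.231] pointing down, gripper open.
Joint ranges: [-2.77, 2.77], [-0.9, 2.22], [0.21, 2.48], [-1.53, 4.67], [0.24, 2.81], [-2.84, 2.84]. Speed limits (rad/s): [2.79, 2.79, 3.14, 3.14, 3.14, 3.14].

## Interface

Orientations are given as a unit quaternion [x, y, z, w].
In Python, from plant import readout, eyes, ctrl gives the robot as it stands.
- The arm moves only by the tool move_arm, never from a script. Its argument "commands" is a list of rows, each a list of 7 numbers: the turn, a rotation vector about the world's x, y, z in rad, then the shift along the world's x, y, z in mm, then the closure in counts, from 0 (fully open) to 255 (shut). A call has 1 to 12 rows; each row is the pose to reach, as a shift and turn from the pose measured when the call began; what a row does not reach only later rows make up. A row lasts 1/10 s, in which the tool goes at most 50 mm and 8.59 degrees, less where a joint would pass 70% of its speed; a pose out of reach is approached as far as the arm can. A call with a gripper value outside its range is refused whole. The fingers move at their own pace and stop on an object; "newtons" is the grip in N (left out, the last holds). Time passes only in rows, so rows that repeat a pose let the fingers close. It gives the time, the measured TCP pose, the force and the opening at its end, in the units of the state.
- readout.get_state(): the state, without advancing time (a new reading comes with each control period).
- eyes.read_camera(name): name is "scene" or "side" or "wrist"; returns a dict with "color" (400x640x3 uint8, red, green, blue), "depth" (400x640 float32, m along the optical axis (not along the pixel's ray), 0 where there is no reading), "K" (3x3 intrinsics, pixels), "eye" and "attitude" of the camera in the world. Camera axes: x right, y down, z forward; pixel columns grow to the right and rows downward; lengths in m; the calibration is good to about 2 mm. A picture is of the moment at which its call begins.
- ctrl.sign_off(): hands the job in, once; it reports no verdict.
The state is a dict: "time": time; "qpos": joint angles; "dq": joint speeds; "joint_efforts": joint torques, N m; "eef_pos": TCP position; "tcp_rot": TCP orientation; "contact_force": force on the tool from outside, world axes, zero at the start; "wrist_torque": the same for the moment, N m; "opening": opening from 0.0 (shut) to 1.0 (fully open).
Only numpy, scipy, OpenCV 4.12 (cv2) and the standard library are available. Lean on these libraries where they do the work, as an engineer would, in place of code of your own. Each camera call takes 0.05 s, during which the arm holds its last target.

## Working session

There is one attempt and no reset: what is moved stays moved. The work goes in short steps, Python scripts to look and compute and a tool call to move; the robot and the scene stay as the last step left them, time stands still between calls to the robot, and variables do not carry over. Pictures are saved under pics/ and viewed, and the job is handed in when it is done.

Besides the shell and the picture viewer there is one more tool, called after "Call:" by a JSON object that holds its "name" and its "arguments", one argument or row to a line. move_arm: Moves the arm, as the interface text tells. Its arguments: {"type":"object","properties":{"commands":{"type":"array"},"newtons":{"type":"number"}},"required":["commands"]}

```bash
mkdir -p pics; ls
cat > h.py <<'E'
import numpy as np, cv2
from plant import readout, eyes, ctrl
from scipy.spatial.transform import Rotation as R
def cam(n):
    d=eyes.read_camera(n); return d
def rot(d):
    a=np.array(d["attitude"],float)
    return a if a.shape==(3,3) else R.from_quat(a).as_matrix()
def pts(d):
    K=np.array(d["K"]);z=d["depth"];v,u=np.indices(z.shape)
    p=np.stack([(u-K[0,2])/K[0,0]*z,(v-K[1,2])/K[1,1]*z,z],-1)
    return p@rot(d).T+np.array(d["eye"])
def plane(d,uv,h):
    K=np.array(d["K"]);uv=np.atleast_2d(uv).astype(float)
    r=np.c_[(uv-K[[0,1],[2,2]])/K[[0,1],[0,1]],np.ones(len(uv))]@rot(d).T
    e=np.array(d["eye"]);return e+r*((h-e[2])/r[:,2])[:,None]
def proj(d,P):
    K=np.array(d["K"]);q=(np.atleast_2d(P)-np.array(d["eye"]))@rot(d);return (q/q[:,2:])@K.T
E
python3 - <<'E'
from h import *
import pickle
for n in ["scene","side","wrist"]:
    d=cam(n);cv2.imwrite(f"pics/{n}0.png",d["color"][:,:,::-1]);print(n,d["eye"],d["attitude"],d["K"][0][0]);pickle.dump(d,open(f"{n}0.pkl","wb"))
print(readout.get_state())
E
```

```text
pics
scene [ 1.47151353 -0.1970399   0.84855514] [ 0.73854327  0.50694062 -0.26041773 -0.36020501] 516.2963579433313
side [0.07047075 0.57372761 0.77011182] [-0.37489697  0.85003139 -0.34284605  0.13912398] 393.56504736077
wrist [ 0.27642733 -0.62066747  0.37338998] [ 0.79942166 -0.58311985 -0.0856016   0.11648438] 340.0743778712384
{'time': 0.15, 'qpos': array([-1.41001865e+00,  2.87004360e-01,  1.57784459e+00, -1.60629724e-05,
        1.27858194e+00, -1.50012473e-01]), 'dq': array([ 1.19899953e-03, -3.58687282e-03, -4.66492368e-03, -4.14697478e-04,
        7.64167432e-05, -8.47268156e-04]), 'joint_efforts': array([ 9.14004140e-04, -4.06604505e+01, -2.93139911e+01, -1.16374281e-04,
        3.96091549e-03, -8.62462485e-06]), 'eef_pos': array([ 0.20635659, -0.64214941,  0.2302347 ]), 'tcp_rot': array([ 0.41704173,  0.57182702, -0.4161353 ,  0.57089532]), 'contact_force': array([-0.72012611, -0.70141066, -0.06535772]), 'wrist_torque': array([ 0.0481773 ,  0.02941894, -0.01183676]), 'opening': 1.0029139371982911}
```

View pics/scene0.png

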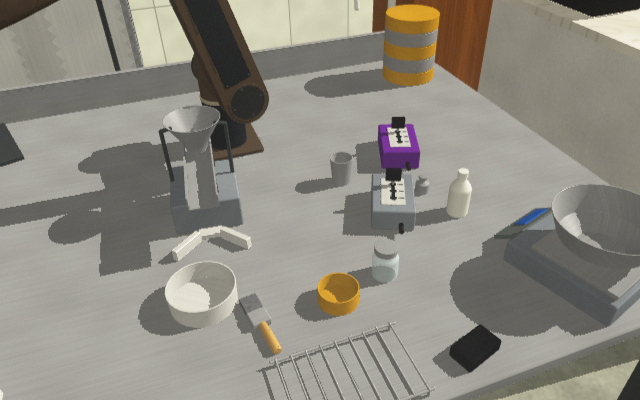

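View pics/side0.png

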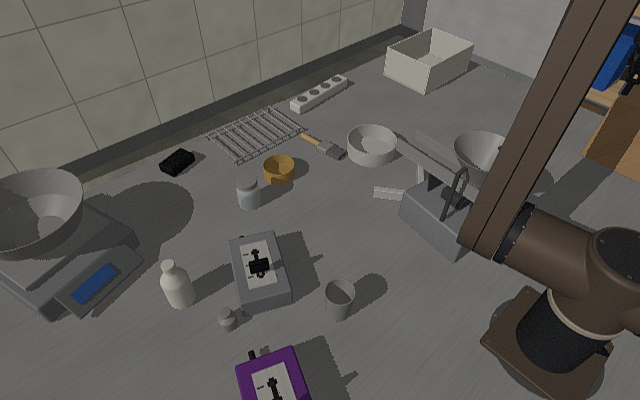

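View pics/wrist0.png

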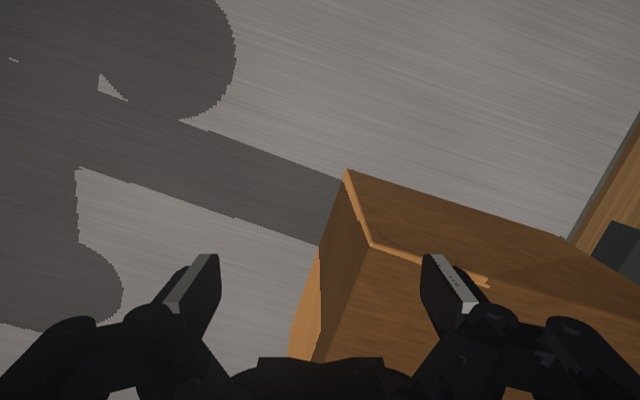

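Scene view: the pan is at (202,293), the V stop at (212,242), the feeder behind it, and the brush at (262,325). Two boxes match: the grey one at (393,205) and the purple one at (399,145). The grey one fits, because the purple is the look-alike. Next I'll measure and take an enlarged crop.

Run:
```python
from h import *
import pickle
s=pickle.load(open("scene0.pkl","rb"));d=pickle.load(open("side0.pkl","rb"))
for n,c in(("scene",s),("side",d)):
    P=pts(c);ok=c["depth"]>0
    np.set_printoptions(precision=4,suppress=True)
    def m(name,sel):
        sel=sel&ok;print(n,name,sel.sum(), P[sel].mean(0) if sel.any() else '')
    # clusters of things at height bands
    z=P[...,2]
    for lo,hi in((0.02,0.035),(0.04,0.056),(0.058,0.064),(0.085,0.094),(0.098,0.2)):
        k=(ok&(z>lo)&(z<hi)&(P[...,0]>0.1)&(P[...,0]<1.2)).astype(np.uint8)
        nn,l,st,ce=cv2.connectedComponentsWithStats(k)
        for i in range(1,nn):
            if st[i,4]>60:
                q=P[l==i];print(n,lo,hi,ce[i].round(),st[i,4],q.min(0),q.max(0),np.median(q,0))
im=s["color"][:,:,::-1]
cv2.imwrite("pics/crop1.png",cv2.resize(im[110:250,340:480],None,fx=4,fy=4))
im=d["color"][:,:,::-1]
cv2.imwrite("pics/crop2.png",cv2.resize(im[220:400,200:360],None,fx=3,fy=3))
```

```text
scene 0.02 0.035 [619.  87.] 183 [0.1011 1.3872 0.0202] [0.2937 1.4077 0.0349] [0.2068 1.3987 0.027 ]
scene 0.02 0.035 [400. 161.] 194 [0.2659 0.3898 0.0201] [0.3862 0.4944 0.0349] [0.3467 0.4433 0.0268]
scene 0.02 0.035 [341. 177.] 78 [0.3281 0.2278 0.0209] [0.3694 0.2774 0.035 ] [0.3608 0.247  0.0277]
scene 0.02 0.035 [422. 184.] 93 [0.4517 0.425  0.0201] [0.4888 0.4635 0.0348] [0.4791 0.4384 0.0286]
scene 0.02 0.035 [457. 208.] 108 [0.5671 0.4557 0.0201] [0.615  0.5053 0.035 ] [0.6058 0.4672 0.0276]
scene 0.02 0.035 [512. 226.] 193 [0.6745 0.5026 0.0201] [0.7508 0.665  0.035 ] [0.7158 0.5481 0.0262]
scene 0.02 0.035 [209. 221.] 321 [ 0.4018 -0.2182  0.0201] [ 0.4298 -0.0504  0.0349] [ 0.418  -0.1351  0.0277]
scene 0.02 0.035 [394. 222.] 240 [0.5617 0.247  0.0201] [0.6283 0.348  0.035 ] [0.5947 0.3012 0.0269]
scene 0.02 0.035 [235. 234.] 204 [ 0.452  -0.115   0.0201] [ 0.5248 -0.0528  0.0315] [ 0.4902 -0.0836  0.0267]
scene 0.02 0.035 [186. 243.] 222 [ 0.4419 -0.2371  0.02  ] [ 0.5053 -0.1634  0.0318] [ 0.4783 -0.2016  0.027 ]
scene 0.02 0.035 [566. 288.] 706 [0.7834 0.4845 0.02  ]
[... 8493 characters left out ...]
56 -0.8628  0.098 ] [ 0.9424 -0.5736  0.1132] [ 0.8323 -0.7024  0.1051]
side 0.098 0.2 [623. 121.] 1398 [ 0.1004 -0.7537  0.098 ] [ 0.2096 -0.662   0.2   ] [ 0.1654 -0.67    0.1465]
side 0.098 0.2 [440. 169.] 2854 [ 0.2671 -0.1776  0.098 ] [ 0.5124 -0.0333  0.2   ] [ 0.3854 -0.1021  0.1554]
side 0.098 0.2 [480. 167.] 90 [ 0.2851 -0.1492  0.1869] [ 0.327  -0.1253  0.1998] [ 0.307  -0.1436  0.1958]
side 0.098 0.2 [ 41. 205.] 4080 [0.7685 0.5272 0.0981] [1.0094 0.7213 0.1657] [0.9515 0.6132 0.1323]
side 0.098 0.2 [169. 269.] 283 [0.5678 0.4715 0.0981] [0.5957 0.5021 0.1327] [0.5766 0.4879 0.1239]
side 0.098 0.2 [258. 263.] 145 [0.4723 0.328  0.0983] [0.4942 0.3643 0.1133] [0.483  0.3472 0.1091]
```

View pics/crop1.png

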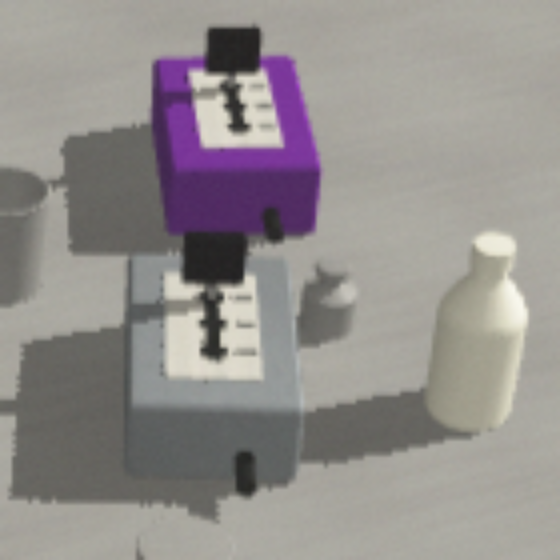

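View pics/crop2.png

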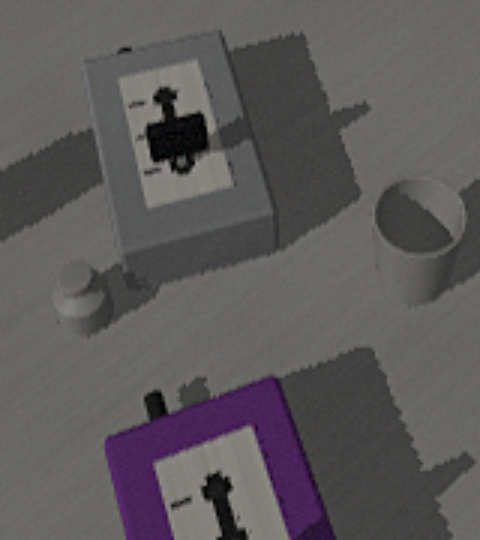

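The crops confirm the grey box as the target, with its paddle at the far end (off), about (393,172). The purple box at (399,145) stays untouched. Now the precise geometry.

Run:
```python
from h import *
import pickle
from scipy.optimize import least_squares
np.set_printoptions(precision=4,suppress=True)
for n in("scene","side"):
    c=pickle.load(open(n+"0.pkl","rb"));P=pts(c);ok=c["depth"]>0;z=P[...,2]
    def box(x0,x1,y0,y1,z0,z1): 
        return P[ok&(P[...,0]>x0)&(P[...,0]<x1)&(P[...,1]>y0)&(P[...,1]<y1)&(z>z0)&(z<z1)]
    b=P[ok&(P[...,0]>.5)&(P[...,0]<.9)&(abs(z)<.008)&(P[...,1]>-.05)&(P[...,1]<.2)]; print(n,"bench z",np.median(b[:,2]))
    # box top
    q=box(.38,.64,.22,.43,.057,.063); r=cv2.minAreaRect((q[:,:2]*1000).astype(np.float32)); print("box",r)
    q=box(.45,.53,.30,.39,.07,.12); print("paddle",len(q),q.mean(0),cv2.minAreaRect((q[:,:2]*1000).astype(np.float32)), q.max(0))
    q=box(.45,.53,.30,.39,.1095,.12); print("paddle top",len(q),q.mean(0) if len(q) else 0)
    q=box(.53,.78,-.32,-.08,.049,.056) 
    f=least_squares(lambda p:np.hypot(q[:,0]-p[0],q[:,1]-p[1])-p[2],[.655,-.19,.074],loss="soft_l1",f_scale=.002); print("pan rim",len(q),f.x)
    q=box(.53,.78,-.32,-.08,.01,.054) 
    rr=np.hypot(q[:,0]-f.x[0],q[:,1]-f.x[1]); q=q[rr>.0725]
    f=least_squares(lambda p:np.hypot(q[:,0]-p[0],q[:,1]-p[1])-.0745,[.655,-.19],loss="soft_l1",f_scale=.002); print("pan wall",len(q),f.x)
    for nm,y0,y1 in(("Vright",-.25,-.155),("Vleft",-.118,-.04)):
        q=box(.437,.535,y0,y1,.0275,.034); r=cv2.minAreaRect((q[:,:2]*1000).astype(np.float32)); print(nm,len(q),r)
    q=box(.38,.45,-.24,-.03,.02,.08); l=cv2.fitLine((q[:,:2]*1000).astype(np.float32),cv2.DIST_HUBER,0,.01,.01).ravel(); print("base",l,np.degrees(np.arctan2(l[1],l[0])))
    q=box(.38,.54,-.24,-.03,.125,.21); 
    if len(q): print("chute",q.min(0),q.max(0)); e=q[q[:,0]>q[:,0].max()-.012]; print(e.mean(0),e.min(0),e.max(0))
    q=box(.6,.9,-.2,-.0,.008,.04);
```

```text
scene bench z -0.001782436419459521
box ((517.1964721679688, 328.63653564453125), (106.8727035522461, 168.06214904785156), 65.05615234375)
paddle 209 [0.4893 0.3419 0.0938] ((488.3108215332031, 342.3174743652344), (39.98176956176758, 14.469653129577637), 66.74376678466797) [0.5009 0.3625 0.112 ]
paddle top 13 [0.4876 0.3422 0.1104]
pan rim 46 [ 0.6554 -0.1925  0.0727]
pan wall 1470 [ 0.6618 -0.1774]
Vright 100 ((475.1421203613281, -200.8584442138672), (16.850875854492188, 85.54637145996094), 39.527278900146484)
Vleft 71 ((489.08294677734375, -84.5968017578125), (83.19186401367188, 16.84124183654785), 39.79732131958008)
base [   0.1207    0.9927  418.0156 -135.6873] 83.06736
chute [ 0.38   -0.1805  0.1266] [ 0.5156 -0.0952  0.1817]
[ 0.5074 -0.1398  0.1456] [ 0.5036 -0.1805  0.1353] [ 0.5156 -0.1101  0.1737]
side bench z -0.0006351546215254134
box ((510.7347717285156, 333.4437255859375), (108.03450012207031, 169.45469665527344), 64.79690551757812)
paddle 269 [0.482  0.3471 0.0977] ((483.9951477050781, 345.86798095703125), (39.93733215332031, 12.31870174407959), 61.47136688232422) [0.4942 0.3647 0.1133]
paddle top 63 [0.4842 0.3455 0.1111]
pan rim 71 [ 0.6499 -0.1886  0.0727]
pan wall 735 [ 0.6559 -0.1834]
Vright 82 ((468.3158874511719, -194.39785766601562), (14.420068740844727, 72.22040557861328), 37.42861557006836)
Vleft 125 ((485.311279296875, -80.42404174804688), (82.18498229980469, 18.743091583251953), 37.10768127441406)
base [  0.9899  -0.1417 401.7996 -45.6016] -8.148794
chute [ 0.38   -0.1776  0.1253] [ 0.5124 -0.0912  0.1836]
[ 0.5053 -0.1297  0.1558] [ 0.5006 -0.1776  0.1372] [ 0.5124 -0.106   0.1738]
```

Run:
```python
from h import *
import pickle
np.set_printoptions(precision=3,suppress=True)
c=pickle.load(open("scene0.pkl","rb"))
print("brush",plane(c,[[243,297],[258,293],[248,316],[268,325],[280,350],[268,352]],.01)[:,:2])
print("rack",plane(c,[[262,372],[393,325]],.03)[:,:2])
s=readout.get_state();M=R.from_quat(s["tcp_rot"]).as_matrix();print(M)
w=pickle.load(open("wrist0.pkl","rb"));print("cam in tool",M.T@(np.array(w["eye"])-s["eef_pos"]))
# target yaw
u=np.array([-118.6,42.5,0]);u/=np.linalg.norm(u);x=np.array([0,0,-1.]);
for sg in(1,-1):
    y=u*sg; z=np.cross(x,y); T=np.c_[x,y,z]; print(sg,z,R.from_matrix(T@M.T).as_rotvec())
```

```text
brush [[ 0.683 -0.111]
 [ 0.684 -0.078]
 [ 0.739 -0.114]
 [ 0.778 -0.081]
 [ 0.846 -0.075]
 [ 0.842 -0.099]]
rack [[ 0.895 -0.123]
 [ 0.885  0.149]]
[[-0.     0.952  0.306]
 [ 0.002  0.306 -0.952]
 [-1.     0.    -0.002]]
cam in tool [-0.143  0.073  0.001]
1 [0.337 0.941 0.   ] [-0.    -0.002  2.487]
-1 [-0.337 -0.941 -0.   ] [-0.002  0.    -0.655]
```

Call:
{"name": "move_arm", "arguments": {
  "commands": [
    [0, 0, -0.15, 40, 30, 20, 0],
    [0, 0, -0.3, 200, 152, 20, 0],
    [0, 0, -0.4, 300, 228, 20, 0],
    [0, 0, -0.5, 400, 305, 20, 0],
    [0, 0, -0.655, 546, 416, 20, 0],
    [0, 0, -0.655, 546, 416, 20, 0],
    [0, 0, -0.655, 546, 416, 20, 0],
    [0, 0, -0.655, 546, 416, 20, 0],
    [0, 0, -0.655, 546, 416, 20, 0],
    [0, 0, -0.655, 546, 416, 20, 0],
    [0, 0, -0.655, 546, 416, 20, 0],
    [0, 0, -0.655, 546, 416, 20, 0]
  ]
}}

```text
time: 1.35
eef_pos: [0.6805, -0.2803, 0.2496]
tcp_rot: [0.579, 0.408, -0.578, 0.406]
contact_force: [0.6, -0.6, 0.8]
opening: 0.999
```

Run:
```python
from h import *
s=readout.get_state();print(s);open("log.txt","a").write(repr((s["qpos"].tolist(),s["eef_pos"].tolist(),s["tcp_rot"].tolist()))+"\n")
for n in("scene","wrist"):
    d=cam(n);cv2.imwrite(f"pics/{n}1.png",d["color"][:,:,::-1])
```

```text
{'time': 1.35, 'qpos': array([-0.52888443,  0.40794492,  1.38825218,  0.00181698,  1.34615605,
        1.38566158]), 'dq': array([ 0.64718137,  0.53186051, -0.69571658, -0.00535252,  0.15399165,
        0.64664304]), 'joint_efforts': array([-8.37189071e-01, -4.81097245e+01, -2.76265490e+01,  8.19033477e-02,
        1.90486573e-02, -3.37580647e-01]), 'eef_pos': array([ 0.68050816, -0.28032317,  0.24961607]), 'tcp_rot': array([ 0.57868803,  0.4075053 , -0.57777218,  0.40649589]), 'contact_force': array([ 0.59539673, -0.5979383 ,  0.77057546]), 'wrist_torque': array([0.00066298, 0.01396307, 0.01760926]), 'opening': 0.9991284719532578}
```

View pics/scene1.png

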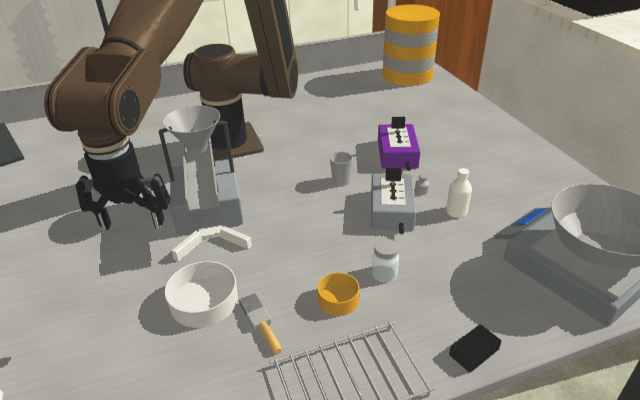

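Call:
{"name": "move_arm", "arguments": {
  "commands": [
    [0, 0, 0, 72, 54, 0, 0],
    [0, 0, 0, 72, 54, 0, 0],
    [0, 0, 0, 72, 54, 0, 0],
    [0, 0, 0, 72, 54, 0, 0]
  ]
}}

```text
time: 1.85
eef_pos: [0.7549, -0.2222, 0.2475]
tcp_rot: [0.577, 0.411, -0.576, 0.408]
contact_force: [-0.0, 0.6, -0.1]
opening: 1.001
```

Run:
```python
from h import *
from scipy.optimize import least_squares
s=readout.get_state();print(s["eef_pos"],s["qpos"],s["tcp_rot"])
open("log.txt","a").write(repr((s["qpos"].tolist(),s["eef_pos"].tolist(),s["tcp_rot"].tolist()))+"\n")
D=[eval(l) for l in open("log.txt")]+[([-1.41,.287,1.5778,0,1.2786,-.15],[.20636,-.64215,.23023],0)]
def f(p):
    r=[]
    for q,e,_ in D:
        a,b,t=q[1],q[1]+q[2],q[1]+q[2]+q[4]
        r+=[p[0]*np.sin(a)+p[1]*np.sin(b)-np.hypot(e[0],e[1]),p[2]+p[0]*np.cos(a)+p[1]*np.cos(b)-e[2]]
    return r
o=least_squares(f,[.4,.4,.0]);print(o.x,o.fun)
for R_,Z in((.78,.01),(.66,.01),(.63,.01)):
    g=least_squares(lambda t:[o.x[0]*np.sin(t[0])+o.x[1]*np.sin(t[1])-R_,o.x[2]+o.x[0]*np.cos(t[0])+o.x[1]*np.cos(t[1])-Z],[.5,1.9]);a,b=g.x
    print(R_,Z,g.x,"elbow r",o.x[0]*np.sin(a),"z rel wrist",-o.x[1]*np.cos(b))
```

```text
[ 0.75487777 -0.22215349  0.24746849] [-0.41585395  0.52541471  1.23256857  0.00338375  1.38592758  1.4905734 ] [ 0.57720785  0.41058616 -0.57602693  0.40797437]
[ 0.44786811  0.57243574 -0.033486  ] [-3.48322974e-04  7.54292344e-05  1.86306209e-04 -2.44662668e-05
  1.60901566e-04 -5.09629878e-05]
0.78 0.01 [0.7065071  2.11664777] elbow r 0.2907474263728823 z rel wrist 0.297177722444609
0.66 0.01 [0.48563108 2.23440548] elbow r 0.2090498576901717 z rel wrist 0.35259984212928536
0.63 0.01 [0.43209947 2.25817453] elbow r 0.18755741205100834 z rel wrist 0.3632178903761925
```

Call:
{"name": "move_arm", "arguments": {
  "commands": [
    [0, 0, 0, -2, -4, -50, 0],
    [0, 0, 0, -2, -4, -100, 0],
    [0, 0, 0, -2, -4, -150, 0],
    [0, 0, 0, -2, -4, -190, 0],
    [0, 0, 0, -2, -4, -210, 0],
    [0, 0, 0, -2, -4, -220, 0],
    [0, 0, 0, -2, -4, -230, 0],
    [0, 0, 0, -2, -4, -236, 0],
    [0, 0, 0, -2, -4, -236, 0]
  ]
}}

```text
time: 2.75
eef_pos: [0.7536, -0.2266, 0.0127]
tcp_rot: [0.578, 0.41, -0.576, 0.409]
contact_force: [0.1, -0.5, 0.2]
opening: 0.999
```

Run:
```python
from h import *
s=readout.get_state();print(s["eef_pos"],s["qpos"],s["contact_force"],R.from_quat(s["tcp_rot"]).as_matrix()[:,2])
for n in("scene","side","wrist"):
    d=cam(n);cv2.imwrite(f"pics/{n}2.png",d["color"][:,:,::-1])
```

```text
[ 0.75355367 -0.22655431  0.01269288] [-0.42168382  0.73428748  1.36642498  0.00380679  1.0414187   1.4835171 ] [ 0.10986992 -0.52293027  0.20906422] [-0.33002153 -0.94396757 -0.00331939]
```

View pics/scene2.png

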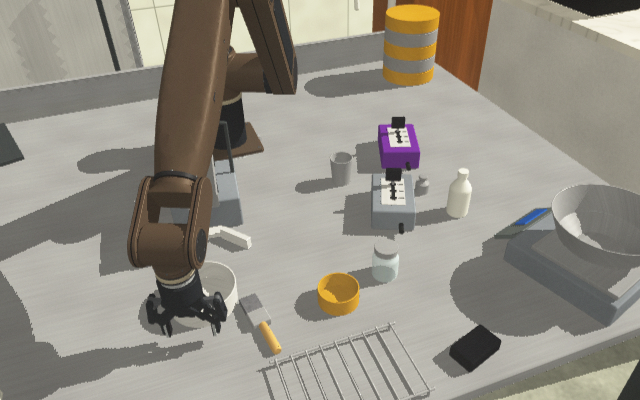

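View pics/wrist2.png

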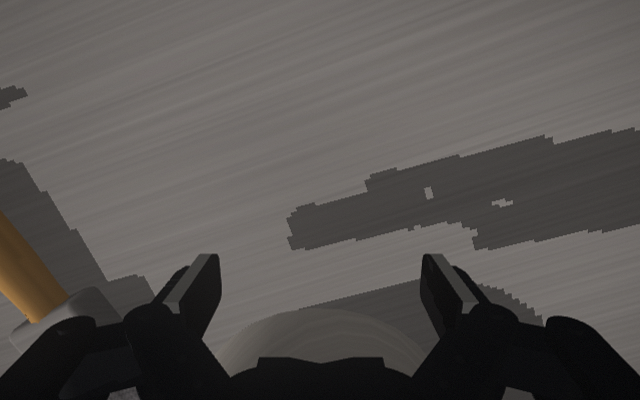

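View pics/side2.png

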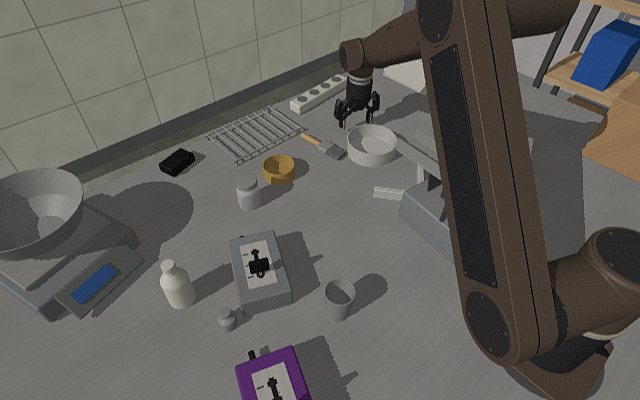

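Gripper is straddling behind the pan, clear of the brush. Pushing part way.

Call:
{"name": "move_arm", "arguments": {
  "commands": [
    [0, 0, 0, -14, 5, -3, 0],
    [0, 0, 0, -28, 10, -3, 0],
    [0, 0, 0, -38, 13.5, -3, 0],
    [0, 0, 0, -48, 17, -3, 0],
    [0, 0, 0, -58, 20.5, -3, 0],
    [0, 0, 0, -68, 24, -3, 0],
    [0, 0, 0, -78, 28, -3, 0],
    [0, 0, 0, -88, 31.5, -3, 0],
    [0, 0, 0, -98, 35, -3, 0],
    [0, 0, 0, -104, 37, -3, 0],
    [0, 0, 0, -104, 37, -3, 0]
  ]
}}

```text
time: 4.0
eef_pos: [0.6496, -0.1893, 0.011]
tcp_rot: [0.578, 0.41, -0.575, 0.409]
contact_force: [0.4, -0.3, 0.9]
opening: 1.002
```

Run:
```python
from h import *
s=readout.get_state();print(s["eef_pos"],s["qpos"],s["contact_force"],R.from_quat(s["tcp_rot"]).as_matrix()[:,2])
for n in("scene","side","wrist"):
    d=cam(n);cv2.imwrite(f"pics/{n}3.png",d["color"][:,:,::-1])
```

```text
[ 0.64955203 -0.18933672  0.01100254] [-0.43453289  0.53170008  1.68678062  0.00408501  0.9224567   1.46975834] [ 0.3917026  -0.32278171  0.92997369] [-0.32967312 -0.9440898  -0.00317541]
```

View pics/scene3.png

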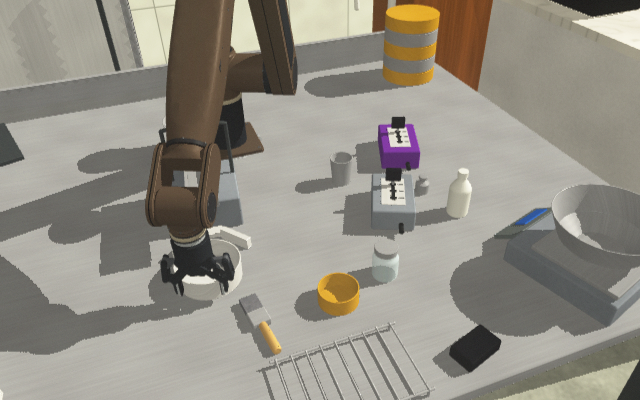

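View pics/side3.png

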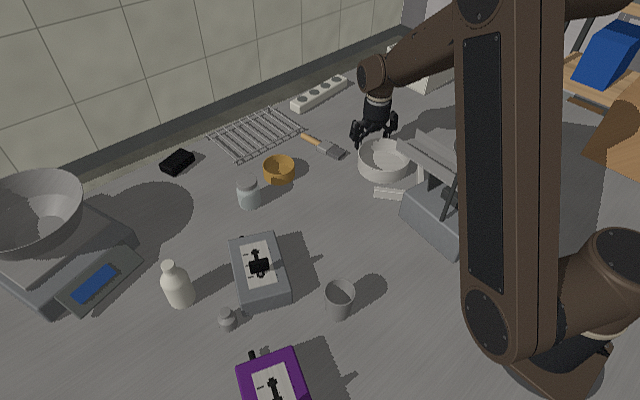

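The pan has moved towards the V, and the arm clears the feeder. I'll continue slowly to just short of contact, watching the force.

Call:
{"name": "move_arm", "arguments": {
  "commands": [
    [0, 0, 0, -9, 3, 0, 0],
    [0, 0, 0, -18, 6.5, 0, 0],
    [0, 0, 0, -26, 9.5, 0, 0],
    [0, 0, 0, -33, 12, 0, 0],
    [0, 0, 0, -38, 13.5, 0, 0],
    [0, 0, 0, -41, 14.5, 0, 0],
    [0, 0, 0, -41, 14.5, 0, 0]
  ]
}}

```text
time: 4.85
eef_pos: [0.608, -0.1746, 0.0102]
tcp_rot: [0.577, 0.41, -0.576, 0.408]
contact_force: [-0.0, -0.1, 0.2]
opening: 1.0
```

```bash
cat > pan.py <<'E'
from h import *
from scipy.optimize import least_squares
import sys
np.set_printoptions(precision=4,suppress=True)
s=readout.get_state();print(s["time"],s["eef_pos"],s["contact_force"])
for n in("scene","side"):
    c=cam(n);P=pts(c);z=P[...,2]
    q=P[(c["depth"]>0)&(P[...,0]>.42)&(P[...,0]<.70)&(P[...,1]>-.3)&(P[...,1]<-.05)&(z>.045)&(z<.0535)]
    q=q[abs(np.hypot(q[:,0]-.55,q[:,1]+.155)-.073)<.04]
    f=least_squares(lambda p:np.hypot(q[:,0]-p[0],q[:,1]-p[1])-.0735,[.55,-.155],loss="cauchy",f_scale=.0015)
    print(n,len(q),f.x,f.cost)
    cv2.imwrite(f"pics/{n}_{sys.argv[1]}.png",c["color"][:,:,::-1])
    a,b=((150,180) if n=="scene" else (330,90));cv2.imwrite(f"pics/{n}_{sys.argv[1]}c.png",cv2.resize(c["color"][b:b+130,a:a+130,::-1],None,fx=4,fy=4))
E
python3 pan.py 4
```

```text
4.85 [ 0.608  -0.1746  0.0102] [-0.0293 -0.0863  0.2343]
scene 210 [ 0.5425 -0.1515] 0.00037656088658481073
side 210 [ 0.5393 -0.1481] 0.00021544937221783405
```

View pics/side_4c.png

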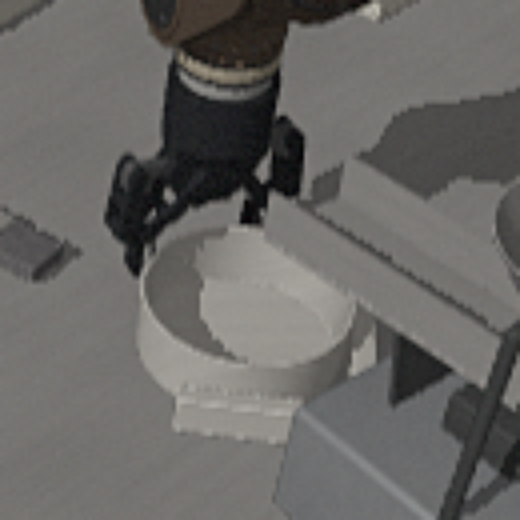

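View pics/scene_4c.png

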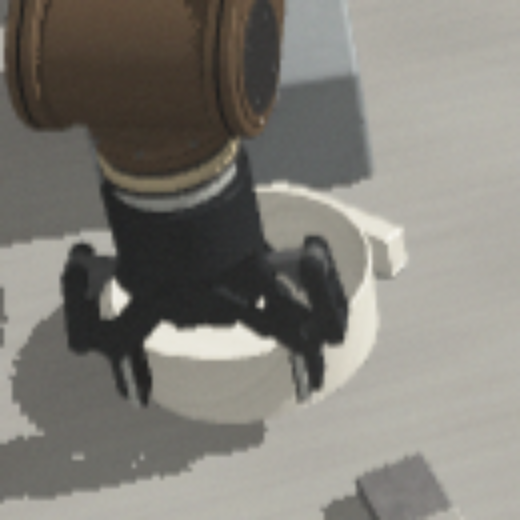

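Call:
{"name": "move_arm", "arguments": {
  "commands": [
    [0, 0, 0, -2, 0.7, 0, 0],
    [0, 0, 0, -4, 1.4, 0, 0],
    [0, 0, 0, -5.5, 2, 0, 0],
    [0, 0, 0, -5.5, 2, 0, 0]
  ]
}}

```text
time: 5.35
eef_pos: [0.6044, -0.1731, 0.0108]
tcp_rot: [0.578, 0.409, -0.575, 0.41]
contact_force: [5.2, 0.3, 0.0]
opening: 1.0
```

```bash
python3 pan.py 5
```

```text
5.35 [ 0.6044 -0.1731  0.0108] [5.1707 0.2897 0.0439]
scene 219 [ 0.5389 -0.1501] 0.0003608807076590413
side 213 [ 0.5355 -0.147 ] 0.0002364780205868385
```

Call:
{"name": "move_arm", "arguments": {
  "commands": [
    [0, 0, 0, -3, 1, 0, 0],
    [0, 0, 0, -5, 1.5, 0, 0],
    [0, 0, 0, -5, 1.5, 0, 0]
  ]
}}

```text
time: 5.75
eef_pos: [0.604, -0.1727, 0.0131]
tcp_rot: [0.581, 0.406, -0.572, 0.413]
contact_force: [10.8, -0.9, -0.9]
opening: 0.999
```

```bash
python3 pan.py 6
```

```text
5.75 [ 0.604  -0.1727  0.0131] [10.766  -0.9324 -0.8535]
scene 258 [ 0.538  -0.1497] 0.0004274396874427958
side 238 [ 0.5348 -0.1465] 0.000258561830546787
```

Force rises with no motion, and the reaction lies along the feeder axis, so both V arms are carrying it. Backing straight off and up.

Call:
{"name": "move_arm", "arguments": {
  "commands": [
    [0, 0, 0, 8, -3, 0, 0],
    [0, 0, 0, 25, -9, 0, 0],
    [0, 0, 0, 55, -20, 0, 0],
    [0, 0, 0, 80, -29, 20, 0],
    [0, 0, 0, 90, -32, 70, 0],
    [0, 0, 0, 90, -32, 120, 0],
    [0, 0, 0, 90, -32, 170, 0],
    [0, 0, 0, 90, -32, 220, 0],
    [0, 0, 0, 95, 10, 240, 0],
    [0, 0, 0, 95, 60, 240, 0],
    [0, 0, 0, 95, 110, 240, 0],
    [0, 0, 0, 95, 160, 240, 0]
  ]
}}

```text
time: 7.05
eef_pos: [0.698, -0.0112, 0.2524]
tcp_rot: [0.58, 0.406, -0.573, 0.412]
contact_force: [-0.0, -1.2, 1.0]
opening: 0.998
```

```bash
python3 pan.py 7
```

```text
7.05 [ 0.698  -0.0112  0.2524] [-0.0254 -1.1864  0.9648]
scene 261 [ 0.5394 -0.1499] 0.00015897179719059977
side 175 [ 0.5356 -0.1468] 0.00010779847646052436
```

View pics/scene_7.png

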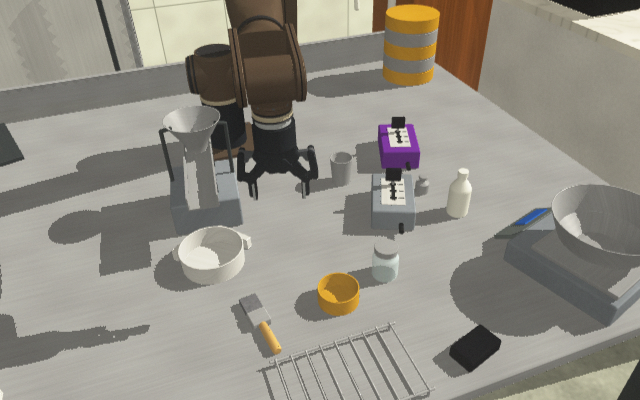

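View pics/side_7c.png

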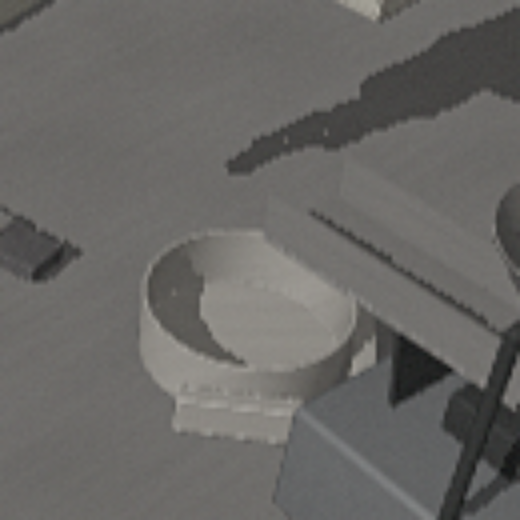

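Pan is home: centre and V agree within about 2 mm in each view. Now the lever orientation.

Run:
```python
from h import *
s=readout.get_state();M=R.from_quat(s["tcp_rot"]).as_matrix();a=np.radians(-25)
x=np.array([0,0,-1.]);y=np.array([np.cos(a),np.sin(a),0]);T=np.c_[x,y,np.cross(x,y)]
print(R.from_matrix(T@M.T).as_rotvec(),np.array([454,359,200])-s["eef_pos"]*1000,s["qpos"])
```

```text
[-0.00047694  0.01255741 -0.10793942] [-243.81937881  365.32262563  -52.24958449] [-0.15526589  0.31507976  1.5027404   0.00317952  1.31159516  1.74312568]
```

Call:
{"name": "move_arm", "arguments": {
  "commands": [
    [0, 0, -0.03, -20, 40, 0, 255],
    [0, 0, -0.06, -45, 80, 0, 255],
    [0, 0.01, -0.108, -75, 120, 0, 255],
    [0, 0.012, -0.108, -105, 160, 0, 255],
    [0, 0.012, -0.108, -135, 200, 0, 255],
    [0, 0.012, -0.108, -160, 240, 0, 255],
    [0, 0.012, -0.108, -190, 280, 0, 255],
    [0, 0.012, -0.108, -215, 320, 0, 255],
    [0, 0.012, -0.108, -244, 365, -20, 255],
    [0, 0.012, -0.108, -244, 365, -52, 255],
    [0, 0.012, -0.108, -244, 365, -52, 255],
    [0, 0.012, -0.108, -244, 365, -52, 255]
  ]
}}

```text
time: 8.35
eef_pos: [0.4535, 0.3578, 0.1994]
tcp_rot: [-0.595, -0.38, 0.597, -0.38]
contact_force: [-0.2, -0.5, 0.3]
opening: -0.003
```

Run:
```python
from h import *
s=readout.get_state();print(s["eef_pos"],s["qpos"],s["contact_force"],R.from_quat(s["tcp_rot"]).as_matrix()[:,:2])
for n in("scene","side","wrist"):
    d=cam(n);cv2.imwrite(f"pics/{n}8.png",d["color"][:,:,::-1])
```

```text
[0.45354001 0.35778114 0.19939538] [ 4.92584551e-01  1.03601943e-01  1.84862193e+00 -5.84576723e-04
  1.19211858e+00  2.50016254e+00] [-0.17128544 -0.54372636  0.25629843] [[-0.00216597  0.9062082 ]
 [-0.00177895 -0.42283003]
 [-0.99999607 -0.00121063]]
```

View pics/wrist8.png

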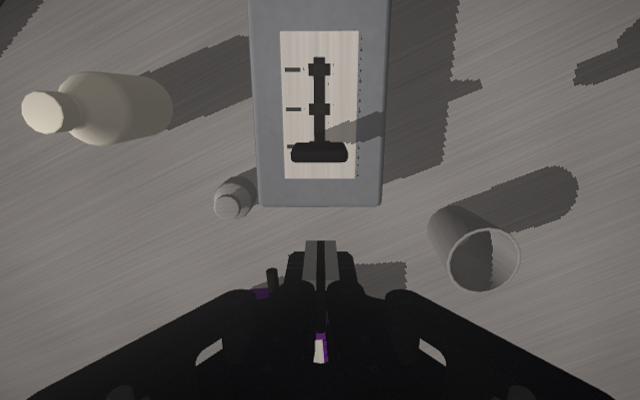

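View pics/side8.png

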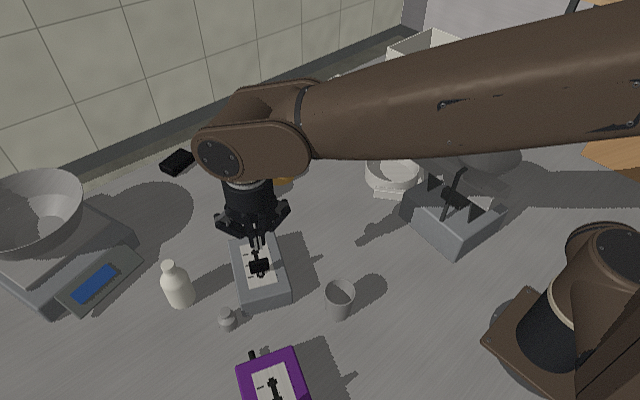

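The wrist view shows the closed fingertips (320,250) in line with the slot and paddle (319,152), well aligned. Descending behind the paddle.

Call:
{"name": "move_arm", "arguments": {
  "commands": [
    [0, 0, 0, 0, 1, -40, 255],
    [0, 0, 0, 0, 1, -75, 255],
    [0, 0, 0, 0, 1, -100, 255],
    [0, 0, 0, 0, 1, -112, 255],
    [0, 0, 0, 0, 1, -118, 255],
    [0, 0, 0, 0, 1, -118, 255]
  ]
}}

```text
time: 9.1
eef_pos: [0.4564, 0.3591, 0.085]
tcp_rot: [0.598, 0.379, -0.595, 0.379]
contact_force: [0.1, -0.2, 0.0]
opening: -0.0
```

Run:
```python
from h import *
s=readout.get_state();print(s["eef_pos"],s["contact_force"])
d=cam("wrist");cv2.imwrite(f"pics/wrist9.png",d["color"][:,:,::-1])
d=cam("scene");cv2.imwrite(f"pics/scene9.png",cv2.resize(d["color"][80:260,300:500,::-1],None,fx=4,fy=3))
```

```text
[0.45644918 0.3590515  0.08499509] [ 0.0771478  -0.16328678  0.03158224]
```

View pics/wrist9.png

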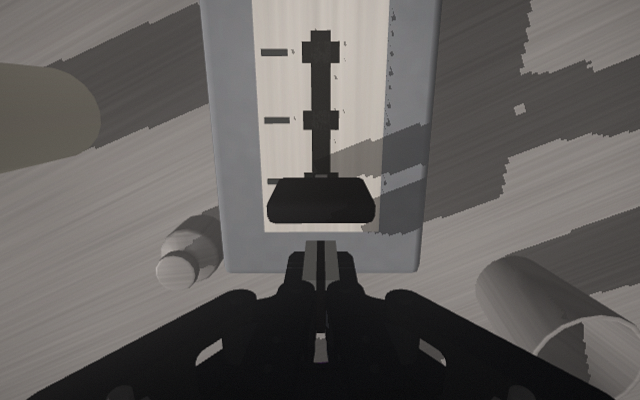

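View pics/scene9.png

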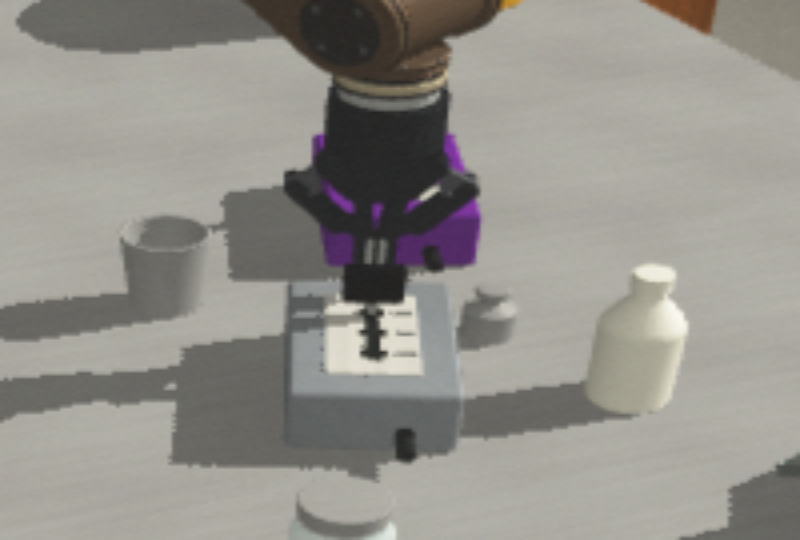

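Call:
{"name": "move_arm", "arguments": {
  "commands": [
    [0, 0, 0, 9, -4.2, -3, 255],
    [0, 0, 0, 18, -8.5, -3, 255],
    [0, 0, 0, 27, -12.7, -3, 255],
    [0, 0, 0, 34, -16, -3, 255],
    [0, 0, 0, 41, -19, -3, 255],
    [0, 0, 0, 48, -22.5, -3, 255],
    [0, 0, 0, 55, -26, -3, 255],
    [0, 0, 0, 62, -29, -3, 255],
    [0, 0, 0, 67, -31.3, -3, 255],
    [0, 0, 0, 67, -31.3, -3, 255]
  ]
}}

```text
time: 10.2
eef_pos: [0.5247, 0.3277, 0.083]
tcp_rot: [0.599, 0.379, -0.595, 0.379]
contact_force: [-0.0, -0.1, -0.1]
opening: -0.004
```

```bash
cat > lev.py <<'E'
from h import *
import sys
s=readout.get_state();print(s["time"],s["eef_pos"],s["contact_force"])
for n in ("wrist","scene","side"):
    d=cam(n);cv2.imwrite(f"pics/{n}{sys.argv[1]}.png",d["color"][:,:,::-1])
E
python3 lev.py 10
```

```text
10.2 [0.52474401 0.32772656 0.08301355] [-0.00940026 -0.1295392  -0.08115357]
```

View pics/wrist10.png

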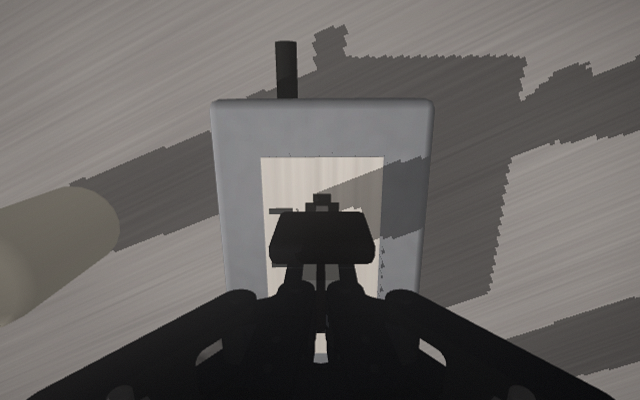

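No contact force, so the lever has snapped ahead. I'll nudge a few mm further to feel for the hard stop.

Call:
{"name": "move_arm", "arguments": {
  "commands": [
    [0, 0, 0, 2, -1, 0, 255],
    [0, 0, 0, 3.6, -1.7, 0, 255],
    [0, 0, 0, 4.5, -2.1, 0, 255],
    [0, 0, 0, 4.5, -2.1, 0, 255]
  ]
}}

```text
time: 10.75
eef_pos: [0.5251, 0.3274, 0.0829]
tcp_rot: [0.597, 0.381, -0.597, 0.378]
contact_force: [-8.9, 3.9, 5.0]
opening: -0.001
```

Call:
{"name": "move_arm", "arguments": {
  "commands": [
    [0, 0, 0, -8, 4, 0, 255],
    [0, 0, 0, -20, 9, 10, 255],
    [0, 0, 0, -25, 12, 50, 255],
    [0, 0, 0, -25, 12, 100, 255],
    [0, 0, 0, -25, 12, 140, 255],
    [0, 0, 0, -60, 28, 150, 255],
    [0, 0, 0, -70, 30, 150, 255],
    [0, 0, 0, -70, 30, 150, 255]
  ]
}}

```text
time: 11.55
eef_pos: [0.4536, 0.3578, 0.2333]
tcp_rot: [0.597, 0.381, -0.596, 0.378]
contact_force: [-0.1, -0.3, 0.1]
opening: -0.0
```

```bash
python3 lev.py 11; python3 pan.py 12
python3 - <<'E'
from h import *
for n in("scene","side"):
    c=cam(n);P=pts(c);z=P[...,2]
    q=P[(c["depth"]>0)&(P[...,0]>.45)&(P[...,0]<.6)&(P[...,1]>.26)&(P[...,1]<.39)&(z>.08)&(z<.12)]
    q0=q[q[:,2]>.1]
    print(n,len(q),cv2.minAreaRect((q*1000)[:,:2].astype(np.float32)),q0.mean(0))
E
```

```text
11.55 [0.45356724 0.35782384 0.23333585] [-0.13433208 -0.28663722  0.08554442]
11.7 [0.455  0.3568 0.2316] [-0.1745 -0.3822  0.2756]
scene 263 [ 0.5394 -0.1498] 0.00018691518111468644
side 180 [ 0.536  -0.1468] 0.00011752633906993017
scene 188 ((541.1492919921875, 317.6492614746094), (40.44505310058594, 15.24008846282959), 70.01348114013672) [0.5421462  0.31681738 0.10689195]
side 208 ((537.4519653320312, 321.1634216308594), (39.726600646972656, 10.717310905456543), 63.95580291748047) [0.53717855 0.32370357 0.10783455]
```

View pics/wrist11.png

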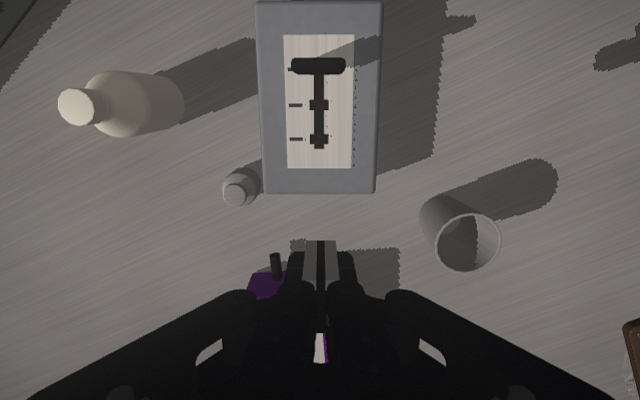

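View pics/scene11.png

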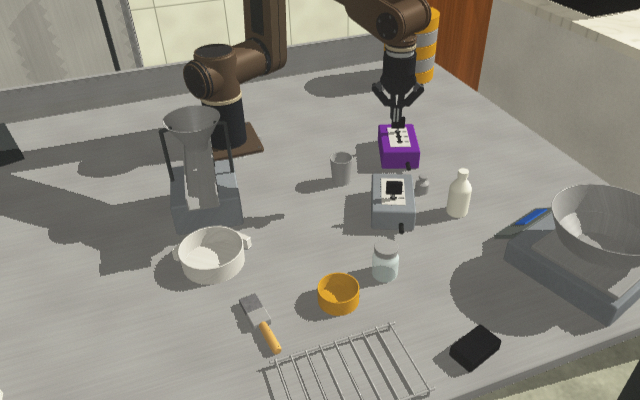

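The wrist view shows the paddle at the third mark (318,66), and depth puts its travel at 58–59 mm in both views. The pan hasn't moved and nothing is touching the robot. Handing in.

```bash
python3 -c "
from h import *
print(readout.get_state()['dq']);print(ctrl.sign_off())"
```

```text
[ 0.00161315 -0.00332381 -0.0013789   0.00028055  0.00359411  0.00136328]
the job is handed in; nothing more can be done
None
```

The feeder is set to fast: the pan sits home in the V stop and the lever is at its second stop. I handed the job in at about 12 s of the 64 s allowed. The sign-off gives no verdict, so what follows rests on my own checks.

- **Pan:** I pushed it in with the open fingers straddling it until it stalled. The reaction was about 11 N along the feeder's axis, which fits contact with both arms of the V. In the scene view it sits about 2–3 mm from the home position I worked out. It had not moved when I measured it again after the lever push.
- **Lever:** I pushed the grey box's lever with shut fingers until it stopped hard at about 10 N. Depth measured its travel at 58–59 mm in both views, and the wrist picture shows it at the third mark.
- **Bystanders:** In the last picture nothing else on the bench appears to have moved, and the purple look-alike box was not touched. I judged this by eye and did not measure it.
- **At hand-in:** The arm was clear of everything and standing still, with near-zero force.

**Disagreement:** the scene and side cameras differed by about 4–8 mm in absolute position throughout, more than the stated 2 mm calibration. I averaged the two views and relied on contact force for the final seating.

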